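# Push the drill-bit rack home past the sprung gate

## Task

Put the drill-bit rack away in its chute without gripping or lifting it: press the gate's long bar down with one fingertip so that the gate opens before the rack reaches it, and keep it held open while another finger pushes the rack by its rear plate past the gate, fully home against the end stop. The gate must not be struck or rubbed by the rack on the way; only when the rack is home let the gate drop shut into the gap behind the rack's block, and take the hand away. Leave everything else on the bench as it is.

Things in the scene. Friction and masses are not known exactly. Their poses are not given: they have to be found in the camera images.
- chute: Fixed wooden chute, open on top and at its loading end. Origin on the bench top under the gate; +x along it in the pushing direction (roughly to the robot's right), +y across it away from the robot, z up. Floor top z = 6 mm; channel y 6 to 70 mm; far wall y 70 to 78 mm, 40 mm tall. Open end at x = -215 mm.
- pivot (a point): Point on the axis of the gate's 10 mm pivot rod, at the gate: chute x = 0, y = 0, 52 mm above the bench. The rod runs along the top of the chute's robot-side wall (y -6 to +6 mm, top at 46 mm) over all its loading part; its end brackets reach 60 mm.
- end_stop (a point): Middle of the end stop's face at floor level, chute x = +80, y = 38, z = 6 mm; the stop is 34 mm tall above the floor.
- rack: Loose wooden drill-bit rack in the chute, 0.2 to 0.45 kg, 2 mm clearance each side. Origin at the centre of its underside, +x forward along the chute, z up. Board 132 x 60 x 10 mm. In front a block with bits, x +2 to +66 mm, top 36 mm (bits 40 mm, clear of the tooth's path). Home (against the end stop): origin at chute x = +14 mm; it starts with its front 14 to 44 mm short of chute x = 0.
- push_plate (a point): Centre of the rear face of the rack's upright push plate (rack x = -66 mm, 38 mm above its underside). The plate is 12 mm thick, 56 mm wide, its top 66 mm above the underside (72 mm above the bench). Between plate and block is a 56 mm gap open above the board, where the tooth comes down when the rack is home.
- gate (a joint): Angle of the sprung steel gate about the pivot rod, rad: 0 shut, 0.8 fully open (hard stop). A seesaw: pressing down the long press bar on the robot's side raises the arm and tooth over the channel; it springs shut when let go. The tooth clears the block from 0.35 on; 0.5 is comfortable. Pressing takes 5 to 12 N; a fingertip on the bar sinks about 13 mm by 0.5 rad and 22 mm by 0.8.
- press_bar (a point): Middle of the top face of the press bar, a flat steel strip 190 mm long (chute x -205 to -15 mm), 28 mm wide, beside the pivot rod on the robot's side (y -20 to -48 mm). Shut, its top is 51 (inner edge) to 57 mm (outer) above the bench; it sinks evenly along its length and a fingertip can slide along it. A finger on it and one behind the push plate, about 60 mm apart, straddle the wall.
- tooth (a point): Middle of the lower end of the gate's steel tooth: 8 mm along the chute, 12 mm across, hanging 26 mm down from the arm, 52 mm from the pivot rod over the channel, at chute x = 0. Shut, its lower end is 26 mm above the bench: it stops the rack's block but passes over its board.
- jar: small clear screw-top jar, 52 mm across, 62 mm tall, standing beyond the chute's far wall; leave alone
- tape: roll of paper tape lying flat, 84 mm across, 24 mm tall, beyond the chute's far wall; leave alone
- offcut: softwood offcut 120 x 45 x 22 mm lying past the end stop of the chute; leave alone
- screwdriver: screwdriver lying on the bench to the left; leave alone
- mug: blue mug 85 mm tall, on the left; leave alone
- hammer: hammer lying on the right; leave alone
- glue: white glue bottle 150 mm tall, on the right; leave alone

How it is judged (in metres and radians):
On the way, in this order (a step that is already met when the one before it is completed fails the run):
1. the gate is held open (0.33 rad or more) while the front of the rack is still short of it (value of joint gate above 0.33 rad and x of rack in the frame of chute below -0.066 m), for 0.1 s.
2. the rack is home (within 5 mm of the end stop) with the gate still held open (value of joint gate above 0.33 rad and x of rack in the frame of chute above 0.009 m), for 0.05 s.
At the end, for the whole second after the job is handed in: The rack lies flat and at rest in the chute, within 5 mm of the end stop, and the gate is shut behind its block (below 0.06 rad) (x of rack in the frame of chute above 0.009 m and value of joint gate below 0.06 rad and linear speed of rack below 0.01 m/s and height (world z) of rack below 0.01 m and angle between rack's own z axis and vertical below 0.05 rad); the robot touches nothing.
It fails at once if the rack strikes or rubs the gate (over 2 N between rack and gate) (contact force between rack and gate above 2 N).
It fails at once if the rack is lifted (over 8 mm) or tipped (height (world z) of rack above 0.014 m or angle between rack's own z axis and vertical above 0.15 rad).
It fails at once if the gate shuts or the rack is let go under it: the gate is below 0.3 rad while the block is under it (value of joint gate below 0.3 rad and x of rack in the frame of chute between -0.058 and -0.008 m).
It fails at once if something else on the bench is moved by over 20 mm (distance of any of jar, tape, offcut, screwdriver, mug, hammer, glue from where it was at the start of the episode above 0.02 m).
It also fails if it takes over 46 s, if anything falls off the work surface, if the arm or the gripper's body presses on something with over 40 N, if the wrist force passes 120 N, or if a joint passes its speed limit or range.

## Robot

A 7-joint arm with a two-finger parallel gripper is mounted at the origin on the work surface. World frame = base frame: x ahead of the robot, y to its left, z up, the work surface at z = 0. Lengths are in mm, angles in rad, forces in N, time in s.
With the tool pointing down it reaches from about 425 to 875 mm from the base axis. Payload 4.7 kg.
Tool frame: the origin (TCP) lies midway between the tips of the shut fingers; the grasp point (between the pads) lies 19 mm behind it; z points along the fingers, y is the line along which they close (so a half turn about z gives the same grasp; the last joint's range is limited). The gripper opens to 87 mm and grips with 3 to 60 N. Pads are 19 mm wide; open, the fingers measure 117 mm over their backs; the gripper's body (75 mm by 190 mm) begins 51 mm behind the grasp point.
Start: joints at [1.22, 0.321, -0.07, 1.45, 0.023, 1.371, -0.057], TCP at [231.877, -607.255, 222.587] pointing down, gripper open.
Joint ranges: [-2.86, 2.86], [-0.3, 2.09], [-1.38, 1.24], [0.06, 2.45], [-1.56, 4.7], [0.09, 2.05], [-2.69, 2.69]. Speed limits (rad/s): [2.57, 2.57, 3.14, 3.14, 3.14, 3.14, 3.14].

## Interface

Orientations are given as a rotation vector (axis times angle).
In Python, from workcell import robot gives the robot as it stands.
- The arm moves only by the tool arm_command, never from a script. Its argument "steps" is a list of rows, each an object of numbers: "jaw": the opening in per cent of the stroke, from 0 (shut) to 100 (fully open); "tx", "ty", "tz": the shift along the tool's x, y, z scaled (see below); "yaw": the turn about the tool's z scaled (see below). In form: [{"jaw": .., "tx": .., "ty": .., "tz": .., "yaw": ..}, ...]. A call has 1 to 20 rows; each row is the pose to reach, as a shift and turn from the pose commanded when the call began, along the tool's axes at that moment, turning the shorter way round; what a row does not reach only later rows make up. The controller multiplies each number of a shift by 500 mm and each number of a turn by 180 degrees. A row lasts 1/8 s, in which the tool goes at most 62.5 mm and 10.7 degrees, less where a joint would pass 70% of its speed; a pose out of reach is approached as far as the arm can. A call with a number of a shift or a turn outside -1 to 1 is refused whole. A call with a gripper value outside its range is refused whole. The fingers move at their own pace and stop on an object; "newtons" is the grip in N (left out, the last holds). Time passes only in rows, so rows that repeat a pose let the fingers close. It gives the time, the measured TCP pose, the force, the opening and the grip force at its end, in the units of the state.
- robot.state(): the state, without advancing time (a new reading comes with each control period).
- robot.camera(name): name is "scene" or "top" or "wrist"; returns a dict with "image" (480x640x3 uint8, red, green, blue), "mtx" (3x3 intrinsics, pixels), "k1" (the pictures are not rectified: a ray, as slopes to the right and down, at radius r is drawn at 1 + k1 r^2 times it, then the intrinsics apply), "pose" (4x4, takes a point from camera to world coordinates). Camera axes: x right, y up, looking along -z (the intrinsics and any distortion apply to the point x, -y, -z); pixel columns grow to the right and rows downward; lengths in mm; the calibration is good to about 2 mm. A picture is of the moment at which its call begins. There is no depth.
- robot.close_job(): hands the job in; it is judged then, once.
Trained networks look in the newest picture that a camera, given by its name, has taken for a name from the list of things; names that differ only in an ending like _2 or _b are one class to them, and where a whole thing is asked for, a point or a joint stands for the part that bears it (a point fixed in the world has none). Each returns a list of dicts, best first, with "score" (0 to 1); they miss things now and then, are a little off and sometimes report something else, mostly with a low value. They report only what shows in the picture. A call takes as long as a camera call.
- robot.regions_of(query, camera): "region" (480x640 bool, what is visible of it).
- robot.place_of(query, camera): "location" ([x, y, z] in mm, in the coordinates of the camera as it stood for that picture, good to about 4 mm: a listed point, or the origin of a listed thing).
The state is a dict: "t": time; "q": joint angles; "joint_velocities": joint speeds; "joint_efforts": joint torques, N m; "eef_pos": TCP position; "orientation": TCP orientation; "contact_force": force on the tool from outside, world axes, zero at the start; "wrist_torque": the same for the moment, N m; "width": finger opening in mm; "gripper_force": force on a finger pad.
Only numpy, scipy, OpenCV 4.12 (cv2) and the standard library are available. Lean on these libraries where they do the work, as an engineer would, in place of code of your own. Each camera call takes 0.05 s, during which the arm holds its last target. There are 200 camera calls.

## Working session

There is one attempt and no reset: what is moved stays moved. The work goes in short steps, Python scripts to look and compute and a tool call to move; the robot and the scene stay as the last step left them, time stands still between calls to the robot, and variables do not carry over. Pictures are saved under pics/ and viewed, at most 10 in all, crops included, and the job is handed in when it is done.

Besides the shell and the picture viewer there is one more tool, called after "Request:" by a JSON object that holds its "name" and its "arguments", one argument or row to a line. arm_command: Moves the arm, as the interface text tells. Its arguments: {"type":"object","properties":{"steps":{"type":"array","items":{"type":"object","properties":{"jaw":{"type":"number"},"tx":{"type":"number"},"ty":{"type":"number"},"tz":{"type":"number"},"yaw":{"type":"number"}}}},"newtons":{"type":"number"}},"required":["steps"]}

```bash
mkdir -p pics
cat > h.py <<'E'
import numpy as np, cv2
from scipy.spatial.transform import Rotation as R
from workcell import robot
def W(c,p): return (c["pose"]@np.r_[p,1])[:3]
def proj(c,P):
    q=np.linalg.inv(c["pose"])@np.r_[P,1]; x,y=q[0]/-q[2],-q[1]/-q[2]
    s=1+c["k1"]*(x*x+y*y); u=c["mtx"]@[x*s,y*s,1]; return u[:2]
E
python3 - <<'E'
from h import *
s=robot.state(); print({k:np.round(v,3) for k,v in s.items()})
for n in ("scene","top"):
    c=robot.camera(n); cv2.imwrite(f"pics/{n}0.png",c["image"][...,::-1]); print(n,c["pose"].round(3).tolist(),c["mtx"].tolist(),c["k1"])
    for q in ["chute","pivot","end_stop","rack","push_plate","press_bar","tooth","jar","tape","glue","hammer","mug"]:
        for r in robot.place_of(q,n)[:2]: print(q,round(r["score"],2),W(c,r["location"]).round(1))
E
```

```text
{'t': np.float64(0.0), 'q': array([ 1.22 ,  0.322, -0.07 ,  1.452,  0.023,  1.371, -0.057]), 'joint_velocities': array([-0.002,  0.001,  0.   , -0.   ,  0.   , -0.001,  0.001]), 'joint_efforts': array([-0.0000e+00, -4.9130e+01, -4.0400e-01, -3.1253e+01, -6.4000e-02,
        4.4000e-02,  0.0000e+00]), 'eef_pos': array([ 231.656, -606.724,  221.451]), 'orientation': array([-3.088e+00, -5.700e-01,  1.000e-03]), 'contact_force': array([-0.004, -0.395,  0.279]), 'wrist_torque': array([-0.012, -0.041, -0.017]), 'gripper_force': np.float64(0.0), 'width': np.float64(87.137)}
scene [[-0.411, -0.674, 0.614, 1156.141], [0.912, -0.307, 0.273, 245.015], [0.004, 0.672, 0.741, 780.0], [0.0, 0.0, 0.0, 1.0]] [[435.29057995738737, 0.0, 327.3447997836962], [0.0, 435.29057995738737, 231.80118208618222], [0.0, 0.0, 1.0]] 0.002818309626443837
chute 0.79 [561.3   2.8   0.9]
pivot 0.88 [563.6   2.9  51.2]
pivot 0.43 [ 613.3 -425.5   -4.2]
end_stop 0.57 [607.6 -76.2   5.8]
rack 0.64 [592.3 109.8   2.4]
push_plate 0.84 [589.3 175.6  41.5]
push_plate 0.48 [612.8   4.7  22.2]
press_bar 0.85 [520.9 106.4  47.6]

[... 415 characters left out ...]
596012447, 0.0, 319.93606060602383], [0.0, 551.8466596012447, 248.19044248288293], [0.0, 0.0, 1.0]] 0.024404089419203044
chute 0.82 [566.5   1.3  -1.2]
pivot 0.79 [563.6   3.9  49.3]
end_stop 0.71 [612.6 -73.8   5. ]
end_stop 0.65 [ 613.5 -429.    -1.7]
rack 0.97 [596.7 114.1   5.1]
rack 0.53 [480.6 414.3  -1.8]
push_plate 0.75 [593.3 180.3  45.5]
press_bar 0.71 [521.4 106.6  49.9]
tooth 0.91 [615.1   5.7  26.4]
tooth 0.15 [590.1 183.3  46.8]
jar 0.65 [ 6.308e+02 -1.790e+02  1.000e-01]
jar 0.51 [7.164e+02 1.470e+02 5.000e-01]
tape 0.79 [731.9  12.5  -4.5]
tape 0.46 [523.1 108.2  52.5]
glue 0.83 [ 409.5 -405.3   -0.6]
hammer 0.77 [ 6.120e+02 -4.274e+02  5.000e-01]
mug 0.67 [698.2 404.5  -1.3]
```

```bash
cat >> h.py <<'E'
def T(o,a,p): # chute->world, a = angle of chute x in world
    c,s=np.cos(a),np.sin(a); return np.array([o[0]+c*p[0]-s*p[1],o[1]+s*p[0]+c*p[1],p[2]])
E
python3 - <<'E'
from h import *
from scipy.optimize import least_squares
pts=[]
for n in ("scene","top"):
    c=robot.camera(n)
    for q,l in [("chute",(0,0)),("pivot",(0,0)),("end_stop",(80,38)),("tooth",(0,52)),("press_bar",(-110,-34)),("rack",(None,0)),("push_plate",(None,-66))]:
        r=robot.place_of(q,n)
        if r: pts.append((q,l,W(c,r[0]["location"])))
def f(v):
    e=[]
    for q,l,w in pts:
        p=(v[3]+l[1],38,0) if l[0] is None else (*l,0)
        e+=list((T(v[:2],v[2],p)-w)[:2])
    return e
s=least_squares(f,[563,3,-1.5,-110],loss="soft_l1",f_scale=3); v=s.x; print(v.round(3)); print(np.round(f(v),1).reshape(-1,2).tolist())
np.save("v.npy",v)
for n in ("scene","top"):
    c=robot.camera(n); im=c["image"][...,::-1].copy()
    xr=v[3]
    L=[]
    L.append(([(-205,-20,51),(-15,-20,51),(-15,-48,57),(-205,-48,57),(-205,-20,51)],(0,0,255)))
    L.append(([(-215,78,40),(80,78,40),(80,70,40),(-215,70,40)],(255,0,0)))
    L.append(([(80,6,40),(80,70,40)],(255,0,255)))
    L.append(([(xr-66,10,72),(xr-66,66,72),(xr-54,66,72),(xr-54,10,72),(xr-66,10,72)],(0,255,0)))
    L.append(([(xr+2,8,42),(xr+66,8,42),(xr+66,68,42),(xr+2,68,42),(xr+2,8,42)],(0,255,0)))
    L.append(([(-215,0,52),(0,0,52)],(0,255,255)))
    us=[]
    K=4
    P=[np.array([proj(c,T(v[:2],v[2],p)) for p in l]) for l,_ in L]
    A=np.concatenate(P); lo=np.floor(A.min(0)-15).astype(int); hi=np.ceil(A.max(0)+15).astype(int)
    K=min(800/(hi-lo)[0],600/(hi-lo)[1]); 
    cr=cv2.resize(im[lo[1]:hi[1],lo[0]:hi[0]],None,fx=K,fy=K)[:600,:800].copy(); raw=cr.copy()
    for p,(l,col) in zip(P,L): cv2.polylines(cr,[((p-lo+.5)*K).astype(np.int32)],False,col,1,cv2.LINE_AA)
    print(n,lo,hi,K,cr.shape)
    cv2.imwrite(f"pics/{n}_ov.png",cr)
E
```

```text
[ 566.026    1.734   -1.477 -106.848]
[[2.5, -1.0], [-144.2, -142.1], [1.1, -1.7], [6.0, 1.4], [0.7, 1.8], [7.1, 5.6], [-0.5, -1.3], [2.4, -0.2], [2.5, 0.5], [-3.5, -0.1], [-2.0, -0.7], [-44.3, 103.8], [-3.0, 1.3], [-0.3, -5.1]]
scene [273 209] [447 312] 4.597701149425287 (474, 800, 3)
top [221 205] [358 286] 5.839416058394161 (473, 800, 3)
```

View pics/scene_ov.png

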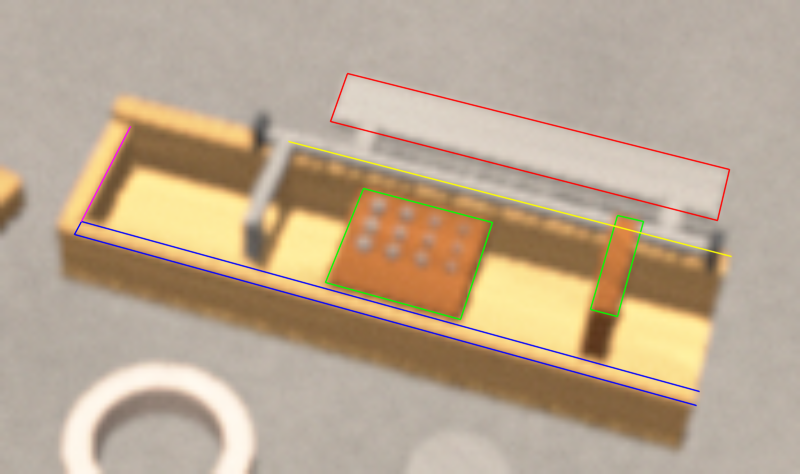

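View pics/top_ov.png

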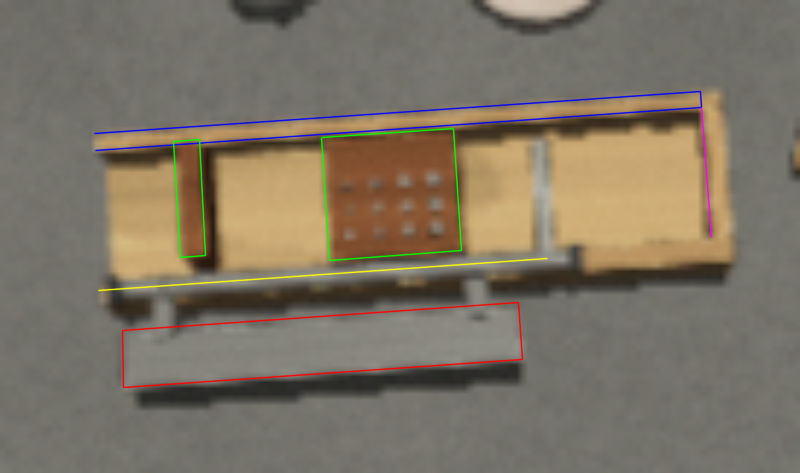

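View pics/scene0.png

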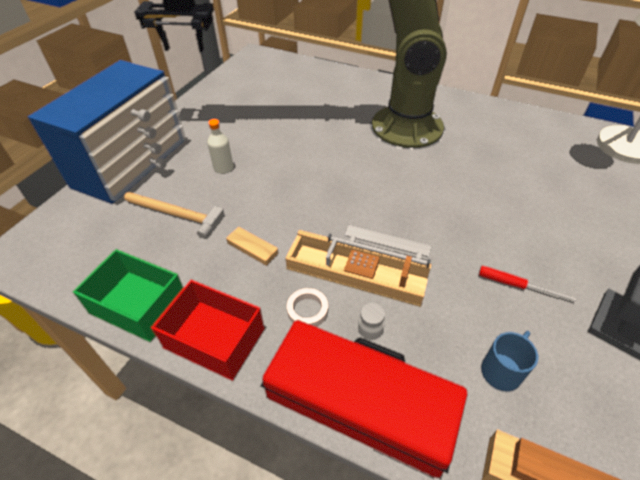

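```bash
cat >> h.py <<'E'
def plan(px,py,z,v=None):
    v=np.load("v.npy") if v is None else v
    s=robot.state(); M=R.from_rotvec(s["orientation"]).as_matrix()
    t=T(v[:2],v[2],(px,py,z)); d=M.T@(t-s["eef_pos"])
    yd=np.array([-np.sin(v[2]),np.cos(v[2]),0]); l=M.T@yd
    y=np.degrees(np.arctan2(-l[0],l[1])); y=(y+90)%180-90
    print("t",round(s["t"],2),"tcp",s["eef_pos"].round(1),"target",t.round(1),"d/500",(d/500).round(4),"yaw/180",round(y/180,4),"q",np.round(s["q"],2),"F",np.round(s["contact_force"],1),"w",round(s["width"],1))
    B=np.array([[np.cos(v[2]),np.sin(v[2])],[-np.sin(v[2]),np.cos(v[2])]]); print("tcp in chute",B@(s["eef_pos"][:2]-v[:2]), "chute x,y dirs in tool",(M.T@[np.cos(v[2]),np.sin(v[2]),0]).round(4),(M.T@yd).round(4))
E
python3 -c "
from h import *
plan(-193,0,180)"
```

```text
t 2.2 tcp [ 231.9 -607.2  222.6] target [548.  193.9 180. ] d/500 [ 1.1622 -1.2713  0.085 ] yaw/180 -0.4137 q [ 1.22  0.32 -0.07  1.45  0.02  1.37 -0.06] F [ 0.4 -0.4  0.2] w 87.1
tcp in chute [ 575.0717293  -389.62633416] chute x,y dirs in tool [-2.679e-01  9.635e-01  1.000e-04] [ 0.9635  0.2679 -0.    ]
```

Request:
{"name": "arm_command", "arguments": {
  "steps": [
    {"jaw": 64,"tx": 0.09,"ty": -0.06,"tz": 0,"yaw": -0.03},
    {"jaw": 64,"tx": 0.18,"ty": -0.12,"tz": 0,"yaw": -0.06},
    {"jaw": 64,"tx": 0.27,"ty": -0.18,"tz": 0,"yaw": -0.09},
    {"jaw": 64,"tx": 0.36,"ty": -0.245,"tz": 0,"yaw": -0.12},
    {"jaw": 64,"tx": 0.45,"ty": -0.305,"tz": 0,"yaw": -0.15},
    {"jaw": 64,"tx": 0.54,"ty": -0.37,"tz": 0,"yaw": -0.18},
    {"jaw": 64,"tx": 0.63,"ty": -0.43,"tz": 0,"yaw": -0.2},
    {"jaw": 64,"tx": 0.72,"ty": -0.49,"tz": 0,"yaw": -0.2},
    {"jaw": 64,"tx": 0.72,"ty": -0.49,"tz": 0,"yaw": -0.2}
  ]
}}

```text
t: 3.32
eef_pos: [483.8, -244.5, 223.0]
orientation: [-2.755, -1.509, -0.004]
contact_force: [0.2, -0.3, 0.3]
width: 56.0
gripper_force: 0.0
```

```bash
python3 -c "
from h import *
plan(-210,0,180)"
```

```text
t 3.33 tcp [ 483.8 -244.5  223. ] target [546.4 210.8 180. ] d/500 [ 0.8347 -0.3846  0.0877] yaw/180 -0.2107 q [ 0.82  0.11 -0.43  1.71  0.05  1.33 -0.19] F [ 0.2 -0.3  0.3] w 56.0
tcp in chute [ 237.46256293 -104.90604602] chute x,y dirs in tool [-0.7888  0.6146 -0.0013] [0.6146 0.7888 0.002 ]
```

Request:
{"name": "arm_command", "arguments": {
  "steps": [
    {"tx": 0.1,"ty": -0.046,"tz": 0,"yaw": -0.03},
    {"tx": 0.2,"ty": -0.092,"tz": 0,"yaw": -0.06},
    {"tx": 0.3,"ty": -0.138,"tz": 0,"yaw": -0.09},
    {"tx": 0.4,"ty": -0.184,"tz": 0,"yaw": -0.12},
    {"tx": 0.5,"ty": -0.23,"tz": 0,"yaw": -0.15},
    {"tx": 0.6,"ty": -0.276,"tz": 0,"yaw": -0.18},
    {"tx": 0.7,"ty": -0.323,"tz": 0.03,"yaw": -0.21},
    {"tx": 0.8,"ty": -0.369,"tz": 0.06,"yaw": -0.21},
    {"tx": 0.835,"ty": -0.385,"tz": 0.088,"yaw": -0.21},
    {"tx": 0.835,"ty": -0.385,"tz": 0.088,"yaw": -0.21}
  ]
}}

```text
$.steps[0]: bad value
```

Run:
```python
from h import *
plan(-193,0,90)
c=robot.camera("wrist"); cv2.imwrite("pics/w1.png",c["image"][...,::-1])
for q in ["chute","pivot","end_stop","tooth","press_bar","rack","push_plate"]:
    for r in robot.place_of(q,"wrist")[:1]: print(q,round(r["score"],2),W(c,r["location"]).round(1))
```

```text
t 3.33 tcp [ 483.8 -244.5  223. ] target [548.  193.9  90. ] d/500 [ 0.8075 -0.3638  0.2676] yaw/180 -0.2107 q [ 0.82  0.11 -0.43  1.71  0.05  1.33 -0.19] F [ 0.2 -0.3  0.3] w 56.0
tcp in chute [ 237.46256293 -104.90604602] chute x,y dirs in tool [-0.7888  0.6146 -0.0013] [0.6146 0.7888 0.002 ]
```

View pics/w1.png

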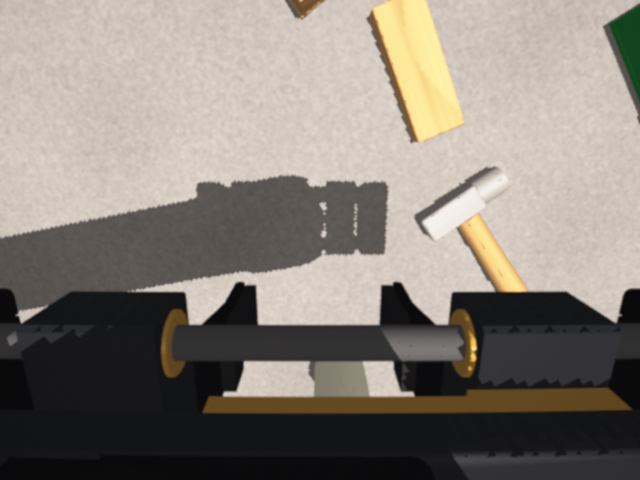

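Request:
{"name": "arm_command", "arguments": {
  "steps": [
    {"jaw": 64,"tx": 0.1,"ty": -0.046,"tz": 0,"yaw": -0.03},
    {"jaw": 64,"tx": 0.2,"ty": -0.092,"tz": 0,"yaw": -0.06},
    {"jaw": 64,"tx": 0.3,"ty": -0.138,"tz": 0,"yaw": -0.09},
    {"jaw": 64,"tx": 0.4,"ty": -0.184,"tz": 0,"yaw": -0.12},
    {"jaw": 64,"tx": 0.5,"ty": -0.23,"tz": 0,"yaw": -0.15},
    {"jaw": 64,"tx": 0.6,"ty": -0.276,"tz": 0,"yaw": -0.18},
    {"jaw": 64,"tx": 0.7,"ty": -0.323,"tz": 0.03,"yaw": -0.21},
    {"jaw": 64,"tx": 0.8,"ty": -0.369,"tz": 0.06,"yaw": -0.21},
    {"jaw": 64,"tx": 0.835,"ty": -0.385,"tz": 0.088,"yaw": -0.21},
    {"jaw": 64,"tx": 0.835,"ty": -0.385,"tz": 0.088,"yaw": -0.21}
  ]
}}

```text
t: 4.97
eef_pos: [546.5, 206.1, 177.3]
orientation: [-2.124, -2.312, 0.003]
contact_force: [-0.6, 0.1, 0.0]
width: 55.8
gripper_force: 0.0
```

Run:
```python
from h import *
plan(-193,0,90)
c=robot.camera("wrist"); cv2.imwrite("pics/w2.png",c["image"][...,::-1])
for q in ["chute","pivot","end_stop","tooth","press_bar","rack","push_plate"]:
    for r in robot.place_of(q,"wrist")[:1]: print(q,round(r["score"],2),W(c,r["location"]).round(1))
print(c["pose"].round(3).tolist())
```

```text
t 4.97 tcp [546.5 206.1 177.3] target [548.  193.9  90. ] d/500 [-0.0247  0.0014  0.1746] yaw/180 -0.0028 q [ 0.27  0.3  -0.8   1.66  0.22  1.28 -0.49] F [-0.6  0.1  0. ] w 55.8
tcp in chute [-205.2845601    -0.36746168] chute x,y dirs in tool [-1.0e+00  8.8e-03 -6.0e-04] [ 0.0088  1.     -0.0028]
tooth 0.51 [587.6 172.2  43.4]
press_bar 0.86 [520.8 101.6  57. ]
rack 0.83 [593.1 109.8   7.6]
push_plate 0.61 [586.8 173.   44.7]
[[0.996, -0.083, -0.02, 541.172], [0.085, 0.959, 0.27, 279.602], [-0.003, -0.271, 0.963, 339.821], [0.0, 0.0, 0.0, 1.0]]
```

View pics/w2.png

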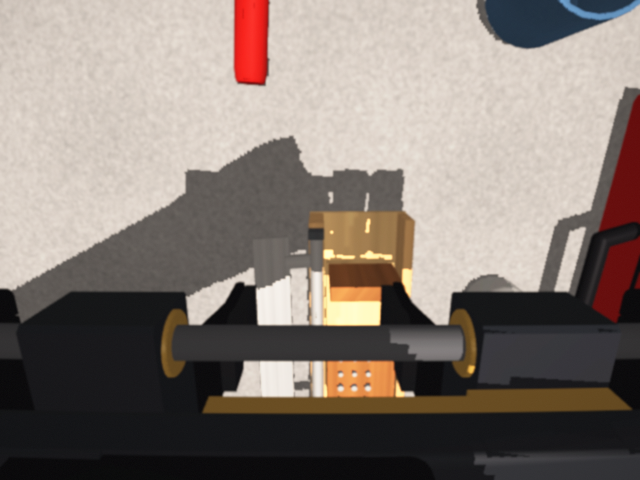

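Run:
```python
from h import *
v=np.load("v.npy"); xr=v[3]
c=robot.camera("wrist"); im=c["image"][...,::-1]
L=[([(-150,-20,51),(-205,-20,51),(-205,-48,57),(-150,-48,57)],(0,0,255)),
([(-150,70,40),(-215,70,40),(-215,78,40),(-150,78,40)],(255,0,0)),
([(xr-66,10,72),(xr-66,66,72),(xr-54,66,72),(xr-54,10,72),(xr-66,10,72)],(0,255,0)),
([(xr-66,10,72),(xr-66,10,6),(xr-66,66,6),(xr-66,66,72)],(255,255,0)),
([(xr+2,8,42),(xr+66,8,42),(xr+66,68,42),(xr+2,68,42),(xr+2,8,42)],(0,255,0)),
([(-215,0,52),(-100,0,52)],(0,255,255))]
lo=np.array([235,200]); K=4
cr=cv2.resize(im[200:350,235:435],None,fx=K,fy=K)
for l,col in L:
    p=np.array([proj(c,T(v[:2],v[2],q)) for q in l]); cv2.polylines(cr,[((p-lo+.5)*K).astype(np.int32)],False,col,1,cv2.LINE_AA)
cv2.imwrite("pics/w2o.png",cr)
```

```text
(no output)
```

View pics/w2o.png

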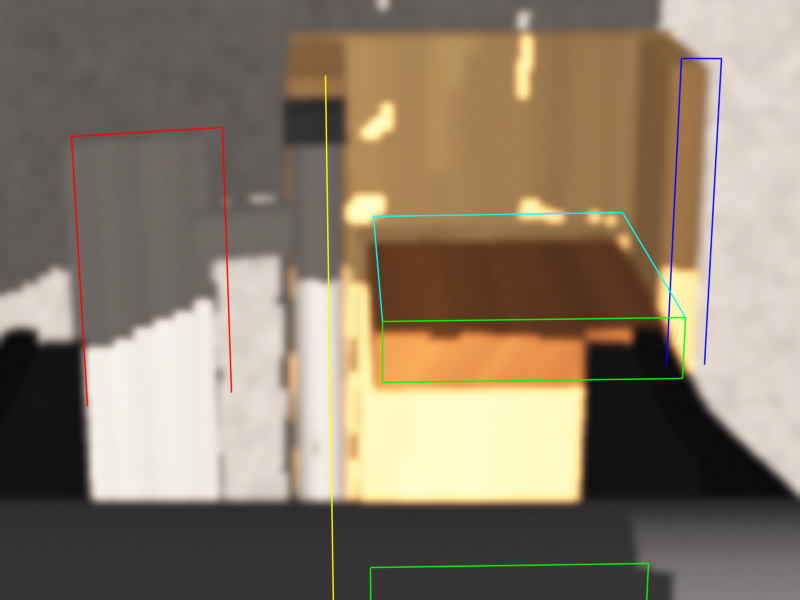

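Run:
```python
from h import *
v=np.load("v.npy"); v[:2]-=2*np.array([-np.sin(v[2]),np.cos(v[2])]); v[3]=-105; np.save("v.npy",v); print(v)
plan(-193,0,62)
```

```text
[ 564.03489084    1.5470612    -1.47717645 -105.        ]
t 5.42 tcp [547.9 204.1 179. ] target [546.  193.7  62. ] d/500 [-0.0204 -0.0057  0.234 ] yaw/180 -0.0041 q [ 0.27  0.3  -0.8   1.66  0.22  1.28 -0.49] F [ 0.8  0.1 -1. ] w 55.7
tcp in chute [-203.19570284    2.85704761] chute x,y dirs in tool [-9.999e-01  1.300e-02  5.000e-04] [1.300e-02 9.999e-01 9.000e-04]
```

Request:
{"name": "arm_command", "arguments": {
  "steps": [
    {"jaw": 64,"tx": -0.01,"ty": -0.006,"tz": 0.05,"yaw": -0.004},
    {"jaw": 64,"tx": -0.02,"ty": -0.006,"tz": 0.1,"yaw": -0.004},
    {"jaw": 64,"tx": -0.02,"ty": -0.006,"tz": 0.14,"yaw": -0.004},
    {"jaw": 64,"tx": -0.02,"ty": -0.006,"tz": 0.16,"yaw": -0.004},
    {"jaw": 64,"tx": -0.02,"ty": -0.006,"tz": 0.16,"yaw": -0.004},
    {"jaw": 64,"tx": -0.02,"ty": -0.006,"tz": 0.16,"yaw": -0.004}
  ]
}}

```text
t: 6.18
eef_pos: [545.9, 195.3, 99.4]
orientation: [2.113, 2.324, 0.002]
contact_force: [-0.2, 0.3, 0.1]
width: 55.6
gripper_force: 0.0
```

Run:
```python
from h import *
for i in range(4):
    plan(-193,0,62); c=robot.camera("wrist")
print(c["pose"].round(1).tolist()); cv2.imwrite("pics/w3.png",cv2.resize(c["image"][180:420,160:480,::-1],(800,600)))
```

```text
t 6.17 tcp [545.9 195.3  99.4] target [546.  193.7  62. ] d/500 [-0.0033 -0.0002  0.0747] yaw/180 0.0004 q [ 0.26  0.36 -0.78  1.76  0.28  1.13 -0.51] F [-0.2  0.3  0.1] w 55.6
tcp in chute [-1.94611021e+02  3.63771958e-02] chute x,y dirs in tool [-1.0e+00 -1.3e-03 -4.0e-04] [-0.0013  1.      0.0014]
t 6.22 tcp [546.  195.2  99.5] target [546.  193.7  62. ] d/500 [-0.0031 -0.0003  0.0749] yaw/180 0.0004 q [ 0.27  0.36 -0.78  1.76  0.28  1.13 -0.51] F [0.1 0.4 0.7] w 55.7
tcp in chute [-1.94537165e+02  1.06673729e-01] chute x,y dirs in tool [-1.0e+00 -1.3e-03 -3.0e-04] [-0.0013  1.      0.0016]
t 6.28 tcp [545.9 195.2  99.4] target [546.  193.7  62. ] d/500 [-0.0029 -0.0002  0.0748] yaw/180 0.0004 q [ 0.27  0.36 -0.78  1.76  0.28  1.13 -0.51] F [-0.3 -0.2 -0.2] w 55.7
tcp in chute [-1.94452373e+02  5.15144972e-02] chute x,y dirs in tool [-1.0e+00 -1.2e-03 -2.0e-04] [-0.0012  1.      0.0015]
t 6.33 tcp [545.8 195.   99.3] target [546.  193.7  62. ] d/500 [-0.0027 -0.0001  0.0747] yaw/180 0.0004 q [ 0.27  0.36 -0.78  1.76  0.28  1.13 -0.51] F [-0.5  0.9  0.2] w 55.4
tcp in chute [-1.94339672e+02 -2.37760471e-02] chute x,y dirs in tool [-1.0e+00 -1.1e-03 -1.0e-04] [-0.0011  1.      0.0014]
[[1.0, -0.1, -0.0, 539.1], [0.1, 1.0, 0.3, 268.5], [0.0, -0.3, 1.0, 261.8], [0.0, 0.0, 0.0, 1.0]]
```

View pics/w3.png

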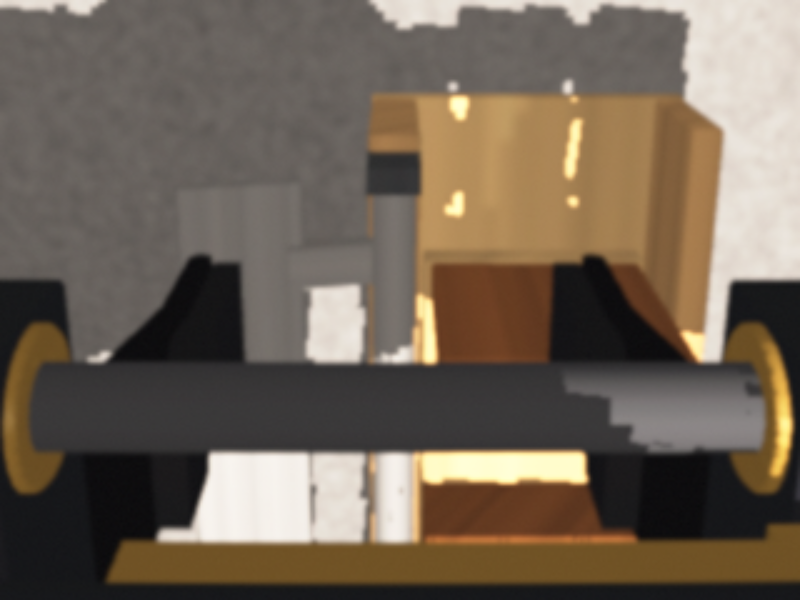

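Request:
{"name": "arm_command", "arguments": {
  "steps": [
    {"jaw": 64,"tx": -0.008,"ty": 0,"tz": 0.03,"yaw": 0},
    {"jaw": 64,"tx": -0.008,"ty": 0,"tz": 0.06,"yaw": 0},
    {"jaw": 64,"tx": -0.008,"ty": 0,"tz": 0.08,"yaw": 0},
    {"jaw": 64,"tx": -0.008,"ty": 0,"tz": 0.09,"yaw": 0},
    {"jaw": 64,"tx": -0.008,"ty": 0,"tz": 0.1,"yaw": 0},
    {"jaw": 64,"tx": -0.008,"ty": 0,"tz": 0.1,"yaw": 0}
  ]
}}

```text
t: 7.12
eef_pos: [545.4, 190.7, 48.4]
orientation: [-2.114, -2.324, 0.001]
contact_force: [-1.4, -0.6, 3.8]
width: 55.9
gripper_force: 1.8
```

Run:
```python
from h import *
plan(-185,0,37)
```

```text
t 7.12 tcp [545.4 190.7  48.4] target [546.7 185.7  37. ] d/500 [-0.01    0.0018  0.0229] yaw/180 0.0004 q [ 0.25  0.42 -0.75  1.8   0.33  1.05 -0.54] F [-1.4 -0.6  3.8] w 55.9
tcp in chute [-190.02301257   -0.91564585] chute x,y dirs in tool [-1.0e+00 -1.2e-03  4.0e-04] [-1.2e-03  1.0e+00 -8.0e-04]
```

Request:
{"name": "arm_command", "arguments": {
  "steps": [
    {"jaw": 64,"tx": 0,"ty": 0.001,"tz": 0.008,"yaw": 0},
    {"jaw": 64,"tx": 0,"ty": 0.001,"tz": 0.016,"yaw": 0},
    {"jaw": 64,"tx": 0,"ty": 0.001,"tz": 0.024,"yaw": 0},
    {"jaw": 64,"tx": 0,"ty": 0.001,"tz": 0.024,"yaw": 0},
    {"jaw": 64,"tx": 0,"ty": 0.001,"tz": 0.024,"yaw": 0}
  ]
}}

```text
t: 7.75
eef_pos: [548.9, 191.2, 38.4]
orientation: [2.112, 2.321, 0.007]
contact_force: [0.4, -1.7, 7.9]
width: 55.6
gripper_force: 3.5
```

Run:
```python
from h import *
plan(-185,0,37)
v=np.load("v.npy")
c=robot.camera("scene")
for q in ["tooth","rack","push_plate"]:
    for r in robot.place_of(q,"scene")[:2]: print(q,round(r["score"],2),W(c,r["location"]).round(1))
p=proj(c,T(v[:2],v[2],(-80,20,50))).astype(int); print(p)
cv2.imwrite("pics/s3.png",cv2.resize(c["image"][p[1]-70:p[1]+50,p[0]-90:p[0]+70,::-1],(800,600)))
```

```text
t 7.75 tcp [548.9 191.2  38.4] target [546.7 185.7  37. ] d/500 [-0.0104 -0.0053  0.0028] yaw/180 0.0002 q [ 0.24  0.44 -0.74  1.81  0.34  1.03 -0.54] F [ 0.4 -1.7  7.9] w 55.6
tcp in chute [-190.21858684    2.65301275] chute x,y dirs in tool [-1.e+00 -6.e-04 -5.e-04] [-6.0e-04  1.0e+00  5.5e-03]
tooth 0.58 [620.    5.8  50.6]
rack 0.55 [591.3 112.7   4.1]
push_plate 0.59 [587.2 176.5  41.6]
[367 254]
```

View pics/s3.png

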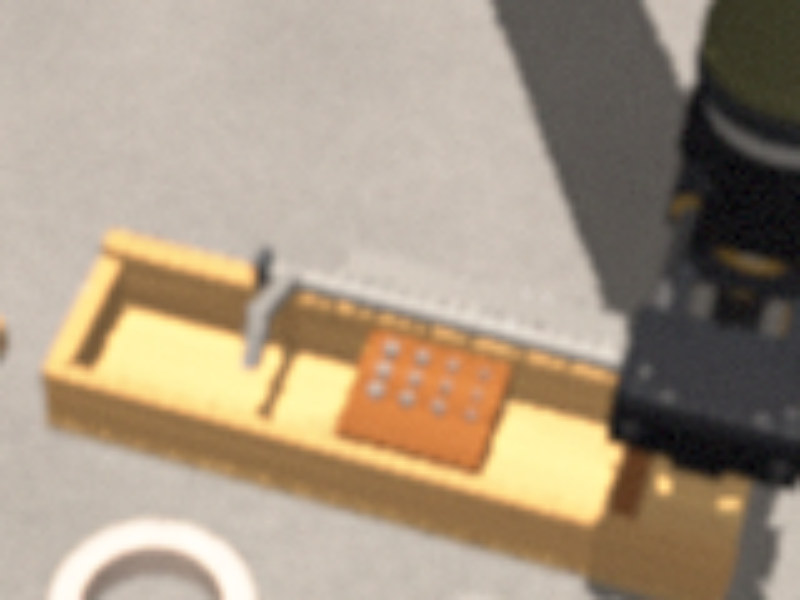

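Request:
{"name": "arm_command", "arguments": {
  "steps": [
    {"jaw": 64,"tx": -0.005,"ty": 0,"tz": 0.004,"yaw": 0},
    {"jaw": 64,"tx": -0.01,"ty": 0,"tz": 0.004,"yaw": 0},
    {"jaw": 64,"tx": -0.015,"ty": 0,"tz": 0.004,"yaw": 0},
    {"jaw": 64,"tx": -0.02,"ty": 0,"tz": 0.004,"yaw": 0},
    {"jaw": 64,"tx": -0.03,"ty": 0,"tz": 0.004,"yaw": 0},
    {"jaw": 64,"tx": -0.04,"ty": 0,"tz": 0.004,"yaw": 0},
    {"jaw": 64,"tx": -0.05,"ty": 0,"tz": 0.004,"yaw": 0},
    {"jaw": 64,"tx": -0.06,"ty": 0,"tz": 0.004,"yaw": 0},
    {"jaw": 64,"tx": -0.06,"ty": 0,"tz": 0.004,"yaw": 0}
  ]
}}

```text
t: 9.07
eef_pos: [549.5, 165.4, 36.1]
orientation: [-2.11, -2.324, -0.009]
contact_force: [-2.9, 5.1, 7.6]
width: 55.8
gripper_force: 4.0
```

Run:
```python
from h import *
plan(-61.5,0,37)
c=robot.camera("scene")
for q in ["tooth","rack","push_plate"]:
    for r in robot.place_of(q,"scene")[:2]: print(q,round(r["score"],2),W(c,r["location"]).round(1))
```

```text
t 9.07 tcp [549.5 165.4  36.1] target [558.3  62.8  37. ] d/500 [-0.206  -0.0022 -0.0028] yaw/180 0.0009 q [ 0.29  0.42 -0.74  1.82  0.33  1.02 -0.49] F [-2.9  5.1  7.6] w 55.8
tcp in chute [-164.52684538    0.80628603] chute x,y dirs in tool [-1.     -0.0029 -0.0055] [-0.0029  1.      0.0031]
tooth 0.67 [619.8   6.4  53.1]
tooth 0.39 [566.3   2.4  48.9]
rack 0.8 [592.2  93.8   2.2]
push_plate 0.78 [587.7 159.1  39.5]
push_plate 0.72 [564.5   1.9  50.3]
```

Request:
{"name": "arm_command", "arguments": {
  "steps": [
    {"jaw": 64,"tx": -0.01,"ty": 0,"tz": 0.001,"yaw": 0},
    {"jaw": 64,"tx": -0.02,"ty": 0,"tz": 0.001,"yaw": 0},
    {"jaw": 64,"tx": -0.03,"ty": 0,"tz": 0.001,"yaw": 0},
    {"jaw": 64,"tx": -0.04,"ty": 0,"tz": 0.001,"yaw": 0},
    {"jaw": 64,"tx": -0.05,"ty": 0,"tz": 0.001,"yaw": 0},
    {"jaw": 64,"tx": -0.06,"ty": 0,"tz": 0.001,"yaw": 0},
    {"jaw": 64,"tx": -0.07,"ty": 0,"tz": 0.001,"yaw": 0},
    {"jaw": 64,"tx": -0.08,"ty": 0,"tz": 0.001,"yaw": 0},
    {"jaw": 64,"tx": -0.09,"ty": 0,"tz": 0.001,"yaw": 0},
    {"jaw": 64,"tx": -0.1,"ty": 0,"tz": 0.001,"yaw": 0},
    {"jaw": 64,"tx": -0.1,"ty": 0,"tz": 0.001,"yaw": 0}
  ]
}}

```text
t: 10.65
eef_pos: [554.6, 116.2, 35.9]
orientation: [-2.11, -2.325, -0.011]
contact_force: [-2.9, 7.3, 8.0]
width: 55.8
gripper_force: 4.6
```

Run:
```python
from h import *
plan(-61.5,0,37)
c=robot.camera("scene")
for q in ["tooth","rack","push_plate"]:
    for r in robot.place_of(q,"scene")[:1]: print(q,round(r["score"],2),W(c,r["location"]).round(1))
```

```text
t 10.65 tcp [554.6 116.2  35.9] target [558.3  62.8  37. ] d/500 [-0.1071 -0.0031 -0.0028] yaw/180 0.001 q [ 0.37  0.41 -0.73  1.84  0.31  1.01 -0.39] F [-2.9  7.3  8. ] w 55.8
tcp in chute [-115.04029464    1.3655465 ] chute x,y dirs in tool [-1.     -0.0033 -0.0058] [-0.0033  1.      0.0039]
tooth 0.62 [617.5   6.2  53.5]
rack 0.56 [599.5  40.3   3.8]
push_plate 0.96 [596.2 110.8  40.4]
```

Request:
{"name": "arm_command", "arguments": {
  "steps": [
    {"jaw": 64,"tx": -0.01,"ty": 0,"tz": 0,"yaw": 0},
    {"jaw": 64,"tx": -0.02,"ty": 0,"tz": 0,"yaw": 0},
    {"jaw": 64,"tx": -0.03,"ty": 0,"tz": 0,"yaw": 0},
    {"jaw": 64,"tx": -0.04,"ty": 0,"tz": 0,"yaw": 0},
    {"jaw": 64,"tx": -0.05,"ty": 0,"tz": 0,"yaw": 0},
    {"jaw": 64,"tx": -0.06,"ty": 0,"tz": 0,"yaw": 0},
    {"jaw": 64,"tx": -0.07,"ty": 0,"tz": 0,"yaw": 0},
    {"jaw": 64,"tx": -0.08,"ty": 0,"tz": 0,"yaw": 0},
    {"jaw": 64,"tx": -0.088,"ty": 0,"tz": 0,"yaw": 0},
    {"jaw": 64,"tx": -0.088,"ty": 0,"tz": 0,"yaw": 0}
  ]
}}

```text
t: 12.1
eef_pos: [558.9, 72.3, 35.8]
orientation: [-2.11, -2.325, -0.01]
contact_force: [-2.7, 6.6, 8.2]
width: 55.8
gripper_force: 4.7
```

Run:
```python
from h import *
plan(-61.5,0,37)
c=robot.camera("scene")
for q in ["tooth","rack","push_plate"]:
    for r in robot.place_of(q,"scene")[:1]: print(q,round(r["score"],2),W(c,r["location"]).round(1))
```

```text
t 12.1 tcp [558.9  72.3  35.8] target [558.3  62.8  37. ] d/500 [-0.0189 -0.003  -0.0026] yaw/180 0.0011 q [ 0.44  0.4  -0.72  1.85  0.3   1.   -0.31] F [-2.7  6.6  8.2] w 55.8
tcp in chute [-70.96033541   1.49631763] chute x,y dirs in tool [-1.     -0.0034 -0.0054] [-0.0035  1.      0.0036]
tooth 0.76 [618.7   4.1  55.8]
rack 0.6 [602.5  -2.7   3.3]
push_plate 0.65 [601.3  65.5  41.3]
```

Now creep to the stop, watching the push force.

Request:
{"name": "arm_command", "arguments": {
  "steps": [
    {"jaw": 64,"tx": -0.005,"ty": 0,"tz": 0,"yaw": 0},
    {"jaw": 64,"tx": -0.01,"ty": 0,"tz": 0,"yaw": 0},
    {"jaw": 64,"tx": -0.015,"ty": 0,"tz": 0,"yaw": 0},
    {"jaw": 64,"tx": -0.02,"ty": 0,"tz": 0,"yaw": 0},
    {"jaw": 64,"tx": -0.02,"ty": 0,"tz": 0,"yaw": 0}
  ]
}}

```text
t: 12.92
eef_pos: [559.7, 63.5, 35.8]
orientation: [-2.108, -2.326, -0.011]
contact_force: [-3.6, 8.3, 8.2]
width: 55.8
gripper_force: 5.9
```

Request:
{"name": "arm_command", "arguments": {
  "steps": [
    {"jaw": 64,"tx": -0.004,"ty": 0,"tz": 0,"yaw": 0},
    {"jaw": 64,"tx": -0.008,"ty": 0,"tz": 0,"yaw": 0},
    {"jaw": 64,"tx": -0.012,"ty": 0,"tz": 0,"yaw": 0},
    {"jaw": 64,"tx": -0.012,"ty": 0,"tz": 0,"yaw": 0}
  ]
}}

```text
t: 13.42
eef_pos: [560.0, 63.3, 36.0]
orientation: [-2.1, -2.328, -0.019]
contact_force: [-3.4, 18.6, 7.3]
width: 55.9
gripper_force: 10.4
```

Run:
```python
from h import *
plan(-61.5,0,37)
v=np.load("v.npy")
for n in ("scene","top"):
    c=robot.camera(n)
    for q in ["tooth","rack","push_plate"]:
        for r in robot.place_of(q,n)[:1]: print(q,round(r["score"],2),W(c,r["location"]).round(1))
    if n=="scene":
        p=proj(c,T(v[:2],v[2],(0,20,50))).astype(int)
        cv2.imwrite("pics/s5.png",cv2.resize(c["image"][p[1]-50:p[1]+40,p[0]-60:p[0]+60,::-1],(800,600)))
```

```text
t 13.43 tcp [560.   63.3  36. ] target [558.3  62.8  37. ] d/500 [-0.0006 -0.0034 -0.002 ] yaw/180 0.003 q [ 0.46  0.4  -0.72  1.85  0.29  1.   -0.28] F [-3.4 18.6  7.3] w 55.9
tcp in chute [-61.82437045   1.70578086] chute x,y dirs in tool [-0.9999 -0.0094 -0.0126] [-0.0094  0.9999  0.0049]
tooth 0.81 [617.5   4.5  55.3]
rack 0.77 [602.  -11.4   4.6]
push_plate 0.64 [601.4  55.1  39. ]
tooth 0.62 [621.8   6.3  58.4]
rack 0.58 [609.2  -6.4   8.5]
```

View pics/s5.png

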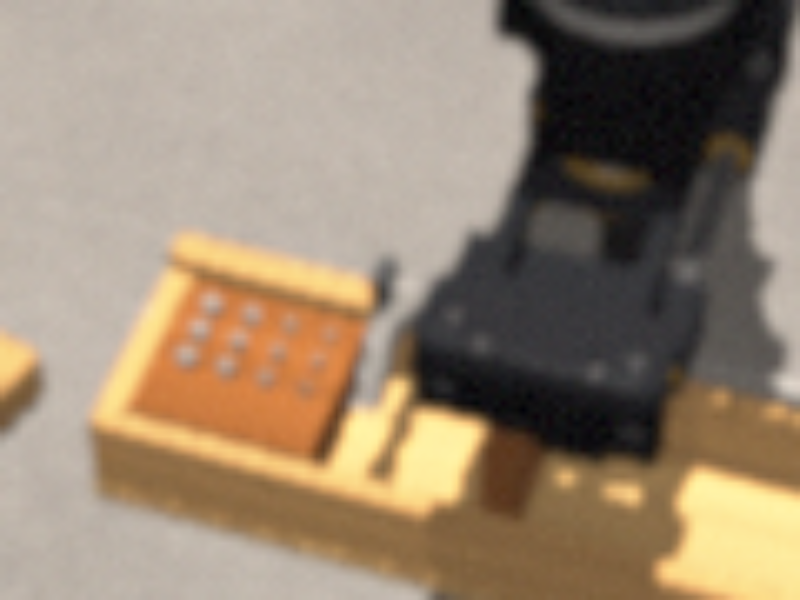

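Request:
{"name": "arm_command", "arguments": {
  "steps": [
    {"jaw": 64,"tx": 0.01,"ty": 0,"tz": 0,"yaw": 0},
    {"jaw": 64,"tx": 0.02,"ty": 0,"tz": 0,"yaw": 0},
    {"jaw": 64,"tx": 0.034,"ty": 0,"tz": 0,"yaw": 0},
    {"jaw": 64,"tx": 0.034,"ty": 0,"tz": 0,"yaw": 0},
    {"jaw": 64,"tx": 0.034,"ty": 0,"tz": 0,"yaw": 0}
  ]
}}

```text
t: 14.45
eef_pos: [559.1, 67.5, 35.1]
orientation: [2.112, 2.322, 0.001]
contact_force: [-2.0, -2.5, 6.5]
width: 55.5
gripper_force: 3.4
```

Request:
{"name": "arm_command", "arguments": {
  "steps": [
    {"jaw": 64,"tx": 0.008,"ty": 0,"tz": -0.005,"yaw": 0},
    {"jaw": 64,"tx": 0.01,"ty": 0,"tz": -0.015,"yaw": 0},
    {"jaw": 64,"tx": 0.01,"ty": 0,"tz": -0.03,"yaw": 0},
    {"jaw": 64,"tx": 0.01,"ty": 0,"tz": -0.05,"yaw": 0},
    {"jaw": 64,"tx": 0.01,"ty": 0,"tz": -0.1,"yaw": 0},
    {"jaw": 64,"tx": 0.01,"ty": 0,"tz": -0.18,"yaw": 0},
    {"jaw": 64,"tx": 0.01,"ty": 0,"tz": -0.28,"yaw": 0},
    {"jaw": 64,"tx": 0.06,"ty": -0.1,"tz": -0.34,"yaw": 0},
    {"jaw": 64,"tx": 0.06,"ty": -0.2,"tz": -0.34,"yaw": 0},
    {"jaw": 64,"tx": 0.06,"ty": -0.2,"tz": -0.34,"yaw": 0},
    {"jaw": 64,"tx": 0.06,"ty": -0.2,"tz": -0.34,"yaw": 0}
  ]
}}

```text
t: 15.82
eef_pos: [456.5, 88.9, 204.7]
orientation: [2.112, 2.322, 0.003]
contact_force: [-0.4, -0.0, -0.6]
width: 55.7
gripper_force: 0.0
```

Run:
```python
from h import *
plan(-61.5,0,37)
v=np.load("v.npy")
for n in ("scene","top"):
    c=robot.camera(n)
    for q in ["tooth","rack","push_plate","end_stop"]:
        for r in robot.place_of(q,n)[:1]: print(q,round(r["score"],2),W(c,r["location"]).round(1))
    if n=="scene":
        p=proj(c,T(v[:2],v[2],(0,20,50))).astype(int)
        cv2.imwrite("pics/s6.png",cv2.resize(c["image"][p[1]-50:p[1]+40,p[0]-60:p[0]+60,::-1],(800,600)))
```

```text
t 15.82 tcp [456.5  88.9 204.7] target [558.3  62.8  37. ] d/500 [-0.071   0.1967  0.336 ] yaw/180 0.0003 q [ 0.59 -0.05 -0.81  1.89 -0.04  1.28 -0.11] F [-0.4 -0.  -0.6] w 55.7
tcp in chute [-97.00038855 -98.85518207] chute x,y dirs in tool [-1.e+00 -1.e-03  6.e-04] [-0.001   1.      0.0029]
tooth 0.59 [613.2   5.2  23.6]
rack 0.73 [602.6  -9.5   1.4]
push_plate 0.85 [598.1  59.   38.6]
end_stop 0.9 [609.1 -76.6   5. ]
tooth 0.62 [619.3   7.1  28.6]
rack 0.97 [609.6  -5.2   5.2]
push_plate 0.57 [599.4  61.4  43.3]
end_stop 0.72 [610.5 -74.5   8.3]
```

View pics/s6.png

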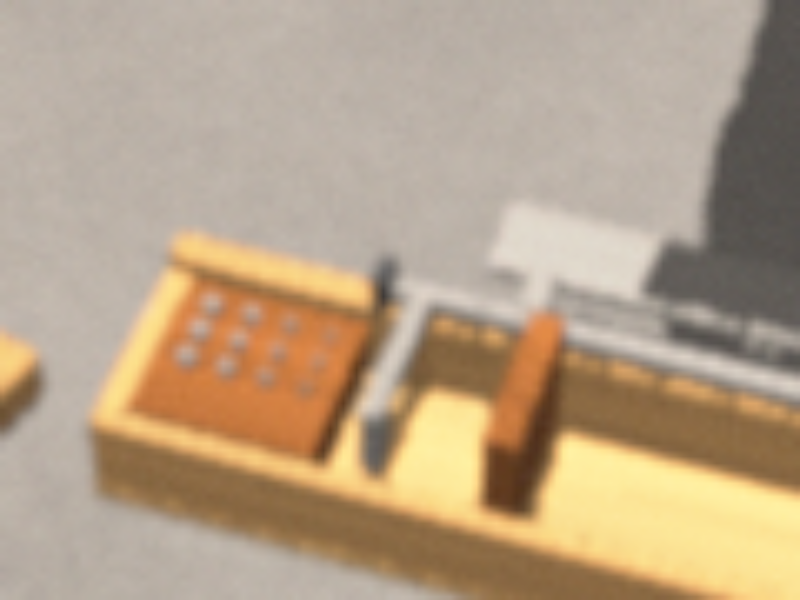

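The rack sits against the end stop (block at ~(250,350)), the tooth has dropped into the gap (~(375,450)), and the hand is clear.

```bash
python3 -c "
from workcell import robot
print(robot.close_job())"
```

```text
the job is handed in; nothing more can be done
None
```

The rack is home against the end stop with the gate shut behind its block, the hand is clear, and the job is handed in; `close_job()` returned no verdict.

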